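Close two instrument boxes with their own covers

TASK

Two finned black covers have been mixed up: one has been laid turned round on a box that is not its own, the other lies on the bench. Put each cover on the open box whose orange tabs match its notches, setting it down gently rather than dropping it, so that every tab comes up through a notch and the cover sits flat and fully home on the rim, then let go. One of the three boxes stays open; leave everything else on the bench where it is.

Things in the scene. Friction and masses are not known exactly. Their poses are not given: they have to be found in the camera images.
- base_a: Open lower half A of an instrument box, aluminium, fixed, 120 (x) x 80 (y), rim at z = 36. Three orange tabs stand on the rim, 12 (x) x 6 (y), up to z = 48, the top 6 mm rounded in x: at (x, y) = (-44, 37), (44, 37) and (-22, -37). Origin: centre of its underside, on the bench; z up.
- base_b: Open lower half B of an instrument box, aluminium, fixed, 120 (x) x 80 (y), rim at z = 36. Three orange tabs stand on the rim, 12 (x) x 6 (y), up to z = 48, the top 6 mm rounded in x: at (x, y) = (-44, 37), (44, 37) and (+22, -37). Origin: centre of its underside, on the bench; z up.
- base_c: Open lower half C of an instrument box, aluminium, fixed, 120 (x) x 80 (y), rim at z = 36. Three orange tabs stand on the rim, 12 (x) x 6 (y), up to z = 48, the top 6 mm rounded in x: at (x, y) = (-44, 37), (44, 37) and (0, -37). Origin: centre of its underside, on the bench; z up. Its cover is not here; it stays open.
- cover_a_centre (a point): Loose black cover A, 0.2 to 0.45 kg: plate 120 (x) x 80 (y) x 8, on it a central finned heat sink 70 (x) x 30 (y) x 34 high, to be gripped across y from above. Notches through the plate, 17 (x) x 9 deep, open to the edge: two in the +y edge at x = -44, 44, one in the -y edge at x = -22. Fits base A only; starts on top of base B's tabs. Point: cover's centre, 21 above its underside; z up.
- cover_b_centre (a point): Loose black cover B, 0.2 to 0.45 kg: plate 120 (x) x 80 (y) x 8, on it a central finned heat sink 70 (x) x 30 (y) x 34 high, to be gripped across y from above. Notches through the plate, 17 (x) x 9 deep, open to the edge: two in the +y edge at x = -44, 44, one in the -y edge at x = +22. Fits base B only; starts flat on the bench. Point: cover's centre, 21 above its underside; z up.
- cover_a_nose (a point): Middle of the +x end of cover A: 60 mm along its x from the cover's centre point.
- cover_b_nose (a point): Middle of the +x end of cover B: 60 mm along its x from the cover's centre point.
- cover_a: Cover A itself; origin at the centre of its underside. Fully home, its origin and x, y axes agree with those of base A, the underside resting on the rim 36 mm above the bench (cover centre at 57 mm), and the tabs stand 4 mm proud of the plate. At the start it lies turned end for end on base B, its underside 48 mm above the bench.
- cover_b: Cover B itself; origin at the centre of its underside. Fully home, its origin and x, y axes agree with those of base B, the underside resting on the rim 36 mm above the bench (cover centre at 57 mm), and the tabs stand 4 mm proud of the plate.
- stand: Slim upright steel probe stand, fixed, between two of the boxes: foot diameter 36, rod diameter 10, red ball on top, 200 high. Origin: centre of its foot, on the bench.
- can_centre (a point): Red spray can, upright, loose, diameter 52, 150 high. Point: its centre, 75 mm up.
- meter_centre (a point): Yellow multimeter lying flat, loose, 140 (x) x 74 (y) x 34. Point: its centre.
- terminal_centre (a point): Green terminal block, loose, 34 (x) x 22 (y) x 24 high, standing between two of the boxes. Point: its centre.
- reel_centre (a point): Blue reel of solder, loose, lying flat, diameter 60, 40 high. Point: its centre.
- driver_grip (a point): Screwdriver lying on the bench, loose, 170 long. Point: middle of its handle.
Not all that is in view belongs to the job. What is shaped like the base_b but purple is not meant.

How it is judged:
At the end, for the whole second after the job is handed in: Cover A on base A and cover B on base B, each level (within 0.035 rad), right way round, within 6 mm of the base's centre and 0.12 rad of its direction, its underside on the rim (within about 2 mm), at rest (horizontal distance between cover_a_centre and base_a below 0.006 m and z of cover_a_centre in the frame of base_a between 0.0545 and 0.0592 m and x of cover_a_nose in the frame of base_a above 0.05 m and angle between the x axis of cover_a_centre and the x axis of base_a, either way round below 0.12 rad and angle between each of cover_a_centre, cover_b_centre's own z axis and vertical below 0.035 rad and linear speed of each of cover_a, cover_b below 0.02 m/s and horizontal distance between cover_b_centre and base_b below 0.006 m and z of cover_b_centre in the frame of base_b between 0.0545 and 0.0592 m and x of cover_b_nose in the frame of base_b above 0.05 m and angle between the x axis of cover_b_centre and the x axis of base_b, either way round below 0.12 rad); the robot touches nothing.
It fails at once if the can, multimeter, terminal block, solder reel or screwdriver is moved by more than 20 mm (distance of any of can_centre, meter_centre, terminal_centre, reel_centre, driver_grip from where it was at the start of the episode above 0.02 m).
It fails at once if a cover is pressed or slammed onto a base with over 60 N (contact force between any of cover_a, cover_b and base_a above 60 N or contact force between any of cover_a, cover_b and base_b above 60 N or contact force between any of cover_a, cover_b and base_c above 60 N).
It fails at once if a cover is let fall onto its base (faster than 0.6 m/s, a drop of about 2 cm) ((horizontal distance between cover_a_centre and base_a below 0.03 m and z of cover_a_centre in the frame of base_a below 0.078 m and linear speed of cover_a above 0.6 m/s) or (horizontal distance between cover_b_centre and base_b below 0.03 m and z of cover_b_centre in the frame of base_b below 0.078 m and linear speed of cover_b above 0.6 m/s)).
It also fails if it takes over 72 s, if anything falls off the work surface, if the arm or the gripper's body presses on something with over 40 N, if the wrist force passes 120 N, or if a joint passes its speed limit or range.

ROBOT

A 6-joint arm with a two-finger parallel gripper is mounted at the origin on the work surface. World frame = base frame: x ahead of the robot, y to its left, z up, the work surface at z = 0. Lengths are in m, angles in rad, forces in N, time in s.
With the tool pointing down it reaches from about 0.35 to 0.975 m from the base axis. Payload 4.9 kg.
Tool frame: the origin (TCP) lies at the very end of the fingers, on their centre line; the grasp point (between the pads) lies 19 mm behind it; z points along the fingers, y is the line along which they close (so a half turn about z gives the same grasp; the last joint's range is limited). The gripper opens to 85 mm and grips with 20 to 120 N. Pads are 22 mm wide; open, the fingers measure 114 mm over their backs; the gripper's body (76 mm by 85 mm) begins 54 mm behind the grasp point. The pads swing forward as they close: fully open they stand 13 mm farther back than shut.
Start: joints at [1.044, 0.053, 1.613, -0, 1.476, -0.119], TCP at [0.248, 0.574, 0.231] pointing down, gripper open.
Joint ranges: [-3.01, 3.01], [-1.01, 2.22], [0.06, 2.58], [-1.02, 4.17], [0.09, 2.62], [-3.14, 3.14]. Speed limits (rad/s): [2.57, 2.57, 3.14, 3.14, 3.14, 3.14].

INTERFACE

Orientations are given as a rotation vector (axis times angle).
In Python, from station import * gives the robot as it stands.
- The arm moves only by the shell command python3 -m crank 'ROWS' [OPENING] [FORCE]. ROWS is JSON, a list of rows, each an object with "offset": the shift along the tool's x, y, z in m, a list of three; "twist": the turn, a rotation vector about the tool's x, y, z in degrees, a list of three. In form: [{"offset": [x, y, z], "twist": [rx, ry, rz]}, ...]. A call has 1 to 20 rows; each row is the pose to reach, as a shift and turn from the pose commanded when the call began, along the tool's axes at that moment; what a row does not reach only later rows make up. A row lasts 1/8 s, in which the tool goes at most 62.5 mm and 10.7 degrees, less where a joint would pass 70% of its speed; a pose out of reach is approached as far as the arm can. A call with a gripper value outside its range is refused whole. OPENING is the opening, from 0 (shut) to 1 (fully open), set as the call begins (- or left out, the last holds). The fingers move at their own pace and stop on an object; FORCE is the grip in N (left out, the last holds). Time passes only in rows, so rows that repeat a pose let the fingers close. It gives the time, the measured TCP pose, the force, the opening and the grip force at its end, in the units of the state.
- get_obs(): the state, without advancing time (a new reading comes with each control period).
- get_image(name): name is "scene" or "side" or "wrist"; returns the picture (384x512x3 uint8, red, green, blue); there is no depth.
- get_calibration(name): a dict with "intrinsics" (3x3 intrinsics, pixels), "world_from_camera" (4x4, takes a point from camera to world coordinates); the wrist camera has in their place "tool_from_camera" (4x4, takes a point from camera to tool coordinates, whose origin is the TCP and whose axes are the flange's). Camera axes: x right, y up, looking along -z (the intrinsics and any distortion apply to the point x, -y, -z); pixel columns grow to the right and rows downward; lengths in m; the calibration is good to about 2 mm. The wrist camera is an equidistant fisheye: a pixel r from the principal point sees the ray r / f radians off the axis. A picture is of the moment at which its call begins: read the wrist's pose just before it. get_calibration takes no time and is no camera call.
- finish_job(): hands the job in; it is judged then, once.
Trained networks look in the newest picture that a camera, given by its name, has taken for a name from the list of things; names that differ only in an ending like _2 or _b are one class to them, and where a whole thing is asked for, a point or a joint stands for the part that bears it (a point fixed in the world has none). Each returns a list of dicts, best first, with "confidence" (0 to 1); they miss things now and then, are a little off and sometimes report something else, mostly with a low value. They report only what shows in the picture. A call takes as long as a camera call. They do not tell look-alikes from the thing itself.
- cut_out(query, camera): "region" (384x512 bool, what is visible of it) and "rect" ([centre column, centre row, width, height] in pixels, round what is visible of it).
The state is a dict: "t": time; "q": joint angles; "dq": joint speeds; "effort": joint torques, N m; "tool_pos": TCP position; "tool_rot": TCP orientation; "contact_force": force on the tool from outside, world axes, zero at the start; "wrist_torque": the same for the moment, N m; "opening": finger opening in m; "grip_force": force on a finger pad.
Only numpy, scipy, OpenCV 4.12 (cv2) and the standard library are available. Lean on these libraries where they do the work, as an engineer would, in place of code of your own. Each camera call takes 0.05 s, during which the arm holds its last target. There are 200 camera calls.

## Working session

There is one attempt and no reset: what is moved stays moved. The work goes in short steps, Python scripts to look and compute and a shell command to move; the robot and the scene stay as the last step left them, time stands still between calls to the robot, and variables do not carry over. Pictures are saved under pics/ and viewed, at most 10 in all, crops included, and the job is handed in when it is done.

```bash
mkdir -p pics; ls; python3 - <<'E'
from station import *
import cv2,numpy as np
a=get_image("scene");b=get_image("side");
cv2.imwrite("pics/a.png",cv2.resize(a[:,:,::-1],(800,600),interpolation=cv2.INTER_CUBIC))
cv2.imwrite("pics/b.png",cv2.resize(b[:,:,::-1],(800,600),interpolation=cv2.INTER_CUBIC))
for n in("scene","side","wrist"):print(n,get_calibration(n))
o=get_obs();print(o)
E
```

```text
pics
scene {'intrinsics': array([[400.15752668,   0.        , 257.14578923],
       [  0.        , 400.15752668, 191.12506046],
       [  0.        ,   0.        ,   1.        ]]), 'world_from_camera': array([[-0.83377099, -0.34657369,  0.42978205,  0.96503709],
       [ 0.55191183, -0.54406844,  0.63196745,  0.74140516],
       [ 0.01480755,  0.76411793,  0.64490661,  0.84283072],
       [ 0.        ,  0.        ,  0.        ,  1.        ]])}
side {'intrinsics': array([[393.33938291,   0.        , 254.17531672],
       [  0.        , 393.33938291, 186.68111686],
       [  0.        ,   0.        ,   1.        ]]), 'world_from_camera': array([[ 0.96792749,  0.18439225, -0.17063373,  0.28622648],
       [-0.25100176,  0.73870104, -0.62555486, -0.70633451],
       [ 0.01069985,  0.64832112,  0.76129182,  0.92428884],
       [ 0.        ,  0.        ,  0.        ,  1.        ]])}
wrist {'intrinsics': array([[297.31863964,   0.        , 255.73824883],
       [  0.        , 297.31863964, 192.30663506],
       [  0.        ,   0.        ,   1.        ]]), 'tool_from_camera': array([[ 7.411
[... 292 characters left out ...]
00e+00,
         1.00000000e+00]])}
{'t': 0.1, 'q': array([ 1.04402297e+00,  5.33260461e-02,  1.61420617e+00,  2.77308880e-06,
        1.47599364e+00, -1.19019815e-01]), 'dq': array([ 0.00116565, -0.00208244, -0.00225601,  0.00138603, -0.00259095,
       -0.00104571]), 'effort': array([ 6.52177223e-04, -3.94899380e+01, -3.71363354e+01, -1.51260720e-04,
        3.90261586e-03,  1.85898051e-05]), 'tool_pos': array([0.24755755, 0.57324663, 0.23013458]), 'tool_rot': array([-6.35945255e-01, -3.07592252e+00,  2.87779286e-03]), 'contact_force': array([0.62703582, 0.61460875, 0.37719111]), 'wrist_torque': array([0.03233239, 0.00726198, 0.0114537 ]), 'grip_force': 0.0, 'opening': 0.08509116227134618}
```

View pics/a.png

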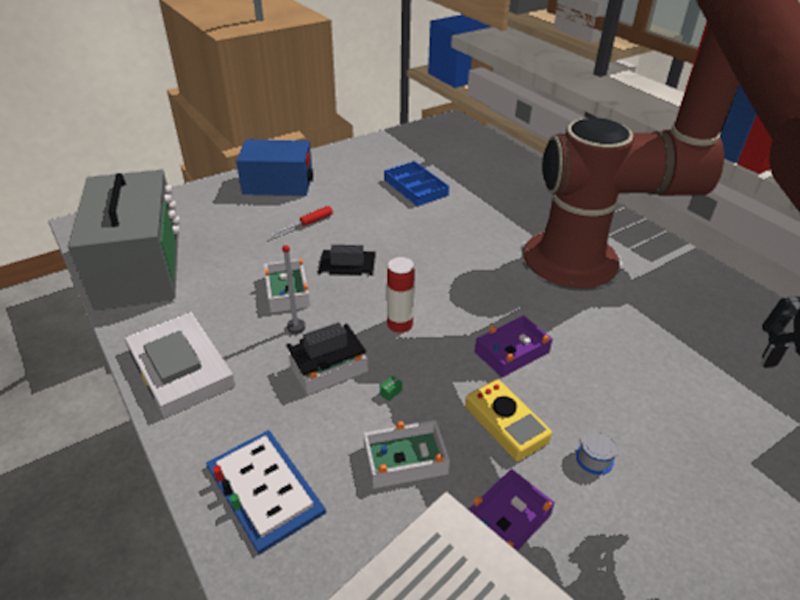

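View pics/b.png

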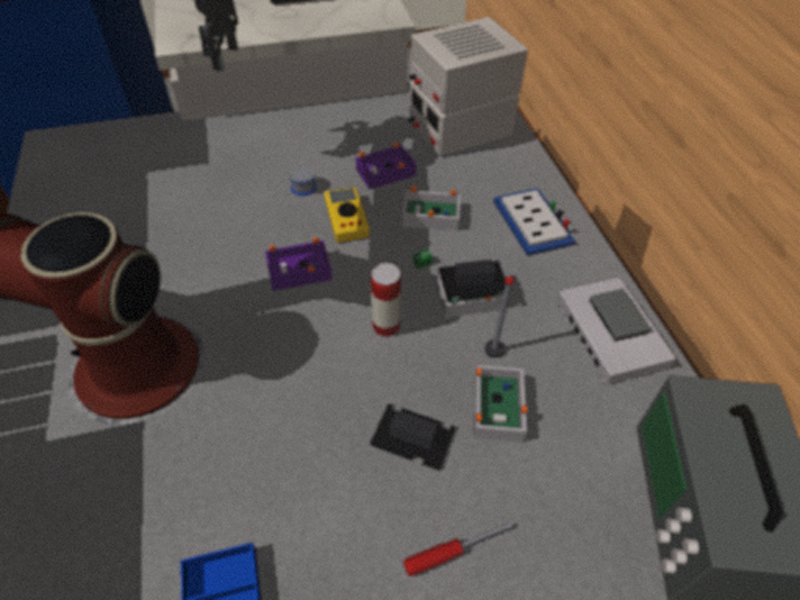

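The scene view shows three aluminium boxes: one at about (285,285) beside the stand, one at (328,360) under cover A, and one at (405,455). Cover B is on the bench at (347,260), and the purple ones are decoys. The side view agrees. Next I'll locate the tabs in both views.

```bash
cat > h.py <<'E'
from station import *
import cv2,numpy as np
from scipy.spatial.transform import Rotation as R
def pose():
    o=get_obs();T=np.eye(4);T[:3,:3]=R.from_rotvec(o["tool_rot"]).as_matrix();T[:3,3]=o["tool_pos"];return T
def cam(name,T=None):
    c=get_calibration(name)
    return c["intrinsics"],(c["world_from_camera"] if name!="wrist" else T@c["tool_from_camera"]),name=="wrist"
def toplane(cm,uv,z):
    K,W,f=cm;uv=np.atleast_2d(uv).astype(float)
    p=np.c_[(uv[:,0]-K[0,2])/K[0,0],(uv[:,1]-K[1,2])/K[1,1]]
    if f:
        r=np.linalg.norm(p,axis=1);s=np.where(r>1e-9,np.sin(r)/np.maximum(r,1e-9),1);d=np.c_[p[:,0]*s,-p[:,1]*s,-np.cos(r)]
    else: d=np.c_[p[:,0],-p[:,1],-np.ones(len(p))]
    d=d@W[:3,:3].T;o=W[:3,3]
    return o+d*((z-o[2])/d[:,2])[:,None]
def proj(cm,P):
    K,W,f=cm;P=np.atleast_2d(P);c=(P-W[:3,3])@W[:3,:3];x,y,z=c[:,0],-c[:,1],-c[:,2]
    if f:
        r=np.hypot(x,y);t=np.arctan2(r,z);k=t/np.maximum(r,1e-9);q=np.c_[x*k,y*k]
    else:q=np.c_[x/z,y/z]
    return q*[K[0,0],K[1,1]]+[K[0,2],K[1,2]]
def orange(im,mn=4):
    h=cv2.cvtColor(im,cv2.COLOR_RGB2HSV);m=cv2.inRange(h,(4,120,110),(20,255,255))
    n,l,s,c=cv2.connectedComponentsWithStats(m);return [(c[i],s[i,4]) for i in range(1,n) if s[i,4]>=mn]
def save(n,im):cv2.imwrite("pics/"+n,im[:,:,::-1])
E
python3 - <<'E'
from h import *
np.set_printoptions(precision=4,suppress=True)
for n in("scene","side"):
    im=get_image(n);cm=cam(n)
    for c,a in orange(im):print(n,c.round(1),a,toplane(cm,c,.042)[0,:2])
    for q in("base_a","cover_a","stand","can_centre","terminal_centre"):
        for d in cut_out(q,n):
            if d["confidence"]>.3:print(n,q,round(d["confidence"],2),np.round(d["rect"]),toplane(cm,d["rect"][:2],.03)[0,:2])
E
```

```text
scene [184.  88.] 11 [ 0.3135 -0.8099]
scene [193.  88.] 5 [ 0.2796 -0.789 ]
scene [409.1  90.8] 19 [-0.5256 -0.2582]
scene [151.5  97.5] 4 [ 0.4697 -0.8005]
scene [390.8 161.9] 25 [-0.0407  0.0734]
scene [192.2 166.4] 5 [ 0.5435 -0.2664]
scene [170.4 173.7] 7 [ 0.621  -0.2683]
scene [195.3 182.9] 7 [ 0.5743 -0.1826]
scene [314.8 210.4] 14 [0.3366 0.1211]
scene [348.8 216.6] 13 [0.2703 0.1951]
scene [325.9 228.3] 17 [0.3578 0.1952]
scene [228.7 228.9] 9 [0.5884 0.0501]
scene [200.2 239.6] 14 [0.6736 0.0436]
scene [317.7 247.2] 9 [0.4232 0.237 ]
scene [312.3 249.8] 11 [0.4412 0.2363]
scene [306.8 253.2] 12 [0.4609 0.2378]
scene [255.6 271.8] 20 [0.6074 0.2159]
scene [280.7 292.7] 23 [0.5916 0.3004]
scene [244.7 299.3] 23 [0.6735 0.2695]
scene [305.2 320.4] 20 [0.5891 0.3905]
scene [349.7 323.3] 18 [0.5097 0.4506]
scene [326.2 347.4] 5 [0.5919 0.4654]
scene base_a 0.94 [260. 292.  58.  43.] [0.626  0.2645]
scene base_a 0.9 [185. 183.  34.  32.] [ 0.5953 -0.2139]
scene base_a 0.85 [328. 326.  56.  52.] [0.5479 0.4236]
scene base_a 0.8 [211. 239.  51.  25.] [0.644  0.0461]
scene base_a 0
[... 746 characters left out ...]
.4 261.2] 16 [ 0.622  -0.2725]
side [306.  266.7] 13 [ 0.5441 -0.2688]
side base_a 0.87 [191. 170.  42.  34.] [0.3147 0.1408]
side base_a 0.81 [320. 258.  27.  51.] [ 0.5917 -0.2468]
side base_a 0.78 [300. 190.  45.  29.] [ 0.6161 -0.0188]
side base_a 0.76 [276. 133.  38.  30.] [0.6164 0.2414]
side base_a 0.76 [248. 105.  44.  30.] [0.5606 0.4099]
side cover_a 0.91 [263. 280.  52.  40.] [ 0.4325 -0.2719]
side cover_a 0.86 [304. 178.  40.  27.] [0.6415 0.0261]
side cover_a 0.39 [299. 193.  47.  24.] [ 0.6092 -0.0281]
side stand 0.62 [318. 203.  18.  48.] [ 0.651  -0.0756]
side can_centre 0.57 [246. 193.  16.  46.] [0.4559 0.0106]
side terminal_centre 0.46 [270. 164.  10.   8.] [0.558  0.1067]
```

Fitting the tabs puts base A beside the stand: centre about (.594,-.238), yaw about 70°, single tab at -21. The far box is C, with its single tab at about 0. Next I'll move above cover A for a close look.

```bash
cat >> h.py <<'E'
def down(x,y,z,ang):
    a=np.radians(ang);T=np.eye(4);T[:3,:3]=np.c_[[np.cos(a),np.sin(a),0],[np.sin(a),-np.cos(a),0],[0,0,-1]];T[:3,3]=x,y,z;return T
def go(x,y,z,ang):
    T=pose();D=np.linalg.inv(T)@down(x,y,z,ang)
    print("offset",D[:3,3].round(4),"twist",np.degrees(R.from_matrix(D[:3,:3]).as_rotvec()).round(2))
E
python3 -c "
from h import *
go(.62,-.02,.33,175.6)"
```

```text
offset [-0.5771 -0.3975 -0.0987] twist [  0.     0.   -18.96]
```

```bash
python3 -m crank '[{"offset":[0,0,-0.1],"twist":[0,0,0]},{"offset":[0,0,-0.1],"twist":[0,0,0]},{"offset":[-0.577,-0.398,-0.1],"twist":[0,0,-19]},{"offset":[-0.577,-0.398,-0.1],"twist":[0,0,-19]},{"offset":[-0.577,-0.398,-0.1],"twist":[0,0,-19]},{"offset":[-0.577,-0.398,-0.1],"twist":[0,0,-19]},{"offset":[-0.577,-0.398,-0.1],"twist":[0,0,-19]},{"offset":[-0.577,-0.398,-0.1],"twist":[0,0,-19]},{"offset":[-0.577,-0.398,-0.1],"twist":[0,0,-19]},{"offset":[-0.577,-0.398,-0.1],"twist":[0,0,-19]},{"offset":[-0.577,-0.398,-0.1],"twist":[0,0,-19]},{"offset":[-0.577,-0.398,-0.1],"twist":[0,0,-19]},{"offset":[-0.577,-0.398,-0.1],"twist":[0,0,-19]},{"offset":[-0.577,-0.398,-0.1],"twist":[0,0,-19]},{"offset":[-0.577,-0.398,-0.1],"twist":[0,0,-19]},{"offset":[-0.577,-0.398,-0.1],"twist":[0,0,-19]},{"offset":[-0.577,-0.398,-0.1],"twist":[0,0,-19]}]' 1
python3 - <<'E'
from h import *
T=pose();im=get_image("wrist");np.save("w1.npy",T);cv2.imwrite("w1.png",im[:,:,::-1])
save("w1.png",cv2.resize(im,(800,600),interpolation=cv2.INTER_CUBIC))
cm=cam("wrist",T)
print(T.round(4))
for q in("cover_a",):
    for d in cut_out(q,"wrist"):
        print(q,round(d["confidence"],2),np.round(d["rect"]))
for c,a in orange(im):print(c.round(1),a,toplane(cm,c,.045)[0,:2].round(4))
E
```

```text
t: 2.82
tool_pos: [0.6192, -0.0189, 0.3318]
tool_rot: [0.116, 3.139, 0.0]
contact_force: [-0.5, 0.4, 0.1]
opening: 0.0859
grip_force: 0.0
[[-9.973e-01  7.400e-02  7.000e-04  6.192e-01]
 [ 7.400e-02  9.973e-01  1.000e-04 -1.890e-02]
 [-6.000e-04  2.000e-04 -1.000e+00  3.318e-01]
 [ 0.000e+00  0.000e+00  0.000e+00  1.000e+00]]
cover_a 0.77 [110.  62.  67.  75.]
cover_a 0.64 [272. 161.  55.  82.]
[405.7  22.1] 13 [0.4207 0.2285]
[407.   32.4] 14 [0.4378 0.229 ]
[407.9  43.6] 14 [0.4563 0.2288]
[504.9  86. ] 14 [0.5073 0.4521]
[ 96.5 121.9] 32 [ 0.5442 -0.2658]
[444.7 128.3] 39 [0.5912 0.2988]
[482.4 126.2] 21 [0.5857 0.39  ]
[508.7 131.5] 16 [0.5935 0.4681]
[144.9 133.5] 42 [ 0.574  -0.1836]
[403.7 137.9] 29 [0.6069 0.2167]
[101.9 168.5] 36 [ 0.6206 -0.2701]
[427.4 176.5] 39 [0.6732 0.2679]
```

View pics/w1.png

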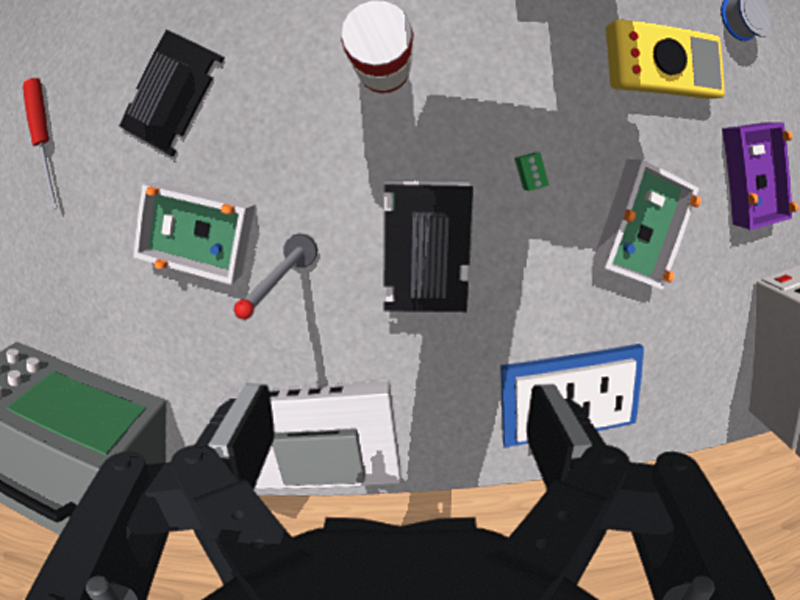

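The wrist view shows cover A at (428,247), notch pair on the left and single notch lower right. Cover B is at (172,95) and base A at (195,232). I'll fit silhouettes jointly over several views, with the height left free.

```bash
cat >> h.py <<'E'
from scipy.optimize import minimize
def outline(s):   # plate outline with notches, s=+1 B, -1 A (single notch at x=22 s), mm
    P=[(-60,-40)]
    c=22*s;P+=[(c-8.5,-40),(c-8.5,-31),(c+8.5,-31),(c+8.5,-40),(60,-40),(60,40)]
    for c in(44,-44):P+=[(c+8.5,40),(c+8.5,31),(c-8.5,31),(c-8.5,40)]
    return np.array(P+[(-60,40)])/1000.
def render(cm,s,p):
    x,y,z,a=p;c,sn=np.cos(a),np.sin(a);S=4;m=np.zeros((384*S,512*S),np.uint8)
    W=lambda xy,h:np.c_[xy[:,0]*c-xy[:,1]*sn+x,xy[:,0]*sn+xy[:,1]*c+y,np.full(len(xy),z+h)]
    px=lambda P:np.round((proj(cm,P)+.5)*S).astype(np.int32)
    o=outline(s)
    t,b=px(W(o,.008)),px(W(o,0.))
    cv2.fillPoly(m,[t],1);cv2.fillPoly(m,[b],1)
    for i in range(len(o)):
        j=(i+1)%len(o);cv2.fillConvexPoly(m,cv2.convexHull(np.array([t[i],t[j],b[j],b[i]])),1)
    q=np.array([(-35,-15),(35,-15),(35,15),(-35,15)])/1000.
    cv2.fillConvexPoly(m,cv2.convexHull(px(np.r_[W(q,.008),W(q,.042)])),1)
    return cv2.resize(m.astype(np.float32),(512,384),interpolation=cv2.INTER_AREA)
def fit(views,s,p0,fz=True,pad=12,th=62):
    obs=[]
    for im,cm in views:
        w=cv2.dilate((render(cm,s,p0)>0).astype(np.uint8),np.ones((pad,pad)))>0
        obs.append(((im.max(2)<th)&w).astype(np.float32))
    def cost(d):
        p=np.array(p0,float);p[:2]+=d[:2]*.01;p[3]+=d[2]*.1
        if fz:p[2]+=d[3]*.01
        return sum(np.abs(render(cm,s,p)-o).sum()/max(o.sum(),1) for o,(_,cm) in zip(obs,views))
    n=4 if fz else 3
    r=minimize(cost,np.zeros(n),method="Nelder-Mead",options=dict(initial_simplex=np.r_[[np.zeros(n)-.3],np.eye(n)*1.0-.3],maxiter=300,xatol=.005,fatol=1e-4))
    d=r.x;p=np.array(p0,float);p[:2]+=d[:2]*.01;p[3]+=d[2]*.1
    if fz:p[2]+=d[3]*.01
    return p,r.fun/len(views)
def fitbase(tabs,kx):  # tabs order (-44,37),(44,37),(kx,-37): world xy -> centre,yaw
    L=np.array([(-44,37),(44,37),(kx,-37)])/1000.;t=np.array(tabs);A=L-L.mean(0);B=t-t.mean(0)
    a=np.arctan2((A[:,0]*B[:,1]-A[:,1]*B[:,0]).sum(),(A*B).sum());M=np.array([[np.cos(a),-np.sin(a)],[np.sin(a),np.cos(a)]])
    c=t.mean(0)-M@L.mean(0);return c,np.degrees(a),np.linalg.norm(L@M.T+c-t,axis=1)
E
python3 - <<'E'
from h import *
np.set_printoptions(precision=4,suppress=True)
T=np.load("w1.npy");w=(cv2.imread("w1.png")[:,:,::-1],cam("wrist",T))
sc=(get_image("scene"),cam("scene"));sd=(get_image("side"),cam("side"))
print(fitbase([(.5442,-.2658),(.574,-.1836),(.6206,-.2701)],-22))
c=toplane(w[1],[[274,158],[110,61]],.03);print(c)
# cover B notch direction guesses
for nm,vs in(("w",[w]),("w+side+scene",[w,sd,sc])):
    fz=len(vs)>1
    print(nm,"A",fit(vs,-1,[*toplane(w[1],[274,158],.06)[0,:2],.048,np.radians(175.6)],fz))
    for g in range(0,360,45):
        r=fit(vs,1,[*c[1,:2],0.,np.radians(g+20)],fz)
        if r[1]<.35:print(nm,"B",g,r[0],np.degrees(r[0][3]),r[1])
E
```

```text
(array([ 0.5937, -0.2371]), np.float64(70.09766695860468), array([0.0003, 0.0004, 0.0005]))
[[ 0.6318  0.0085  0.03  ]
 [ 0.4497 -0.2373  0.03  ]]
w A (array([0.6288, 0.0055, 0.048 , 3.0584]), np.float64(0.15105965733528137))
w B 315 [ 0.439  -0.2551  0.      5.6652] 324.5914109979744 0.2893761396408081
w+side+scene A (array([0.629 , 0.0066, 0.046 , 3.0517]), np.float64(0.16341533263524374))
w+side+scene B 0 [ 0.4395 -0.255  -0.0011 -0.6269] -35.9213394791992 0.24515346686045328
w+side+scene B 45 [ 0.4398 -0.2558 -0.0013  2.5026] 143.38886932431322 0.3182247479756673
w+side+scene B 90 [ 0.4388 -0.2553 -0.0025  2.5009] 143.2893164051145 0.28227438529332477
w+side+scene B 135 [ 0.439  -0.2554 -0.0018  2.5287] 144.88592497365053 0.25711238384246826
w+side+scene B 180 [ 0.4381 -0.2554 -0.0035  2.5269] 144.78150014265304 0.3009546399116516
w+side+scene B 225 [ 0.4394 -0.2561 -0.0022  5.6682] 324.7625386359786 0.2578793168067932
w+side+scene B 270 [ 0.4386 -0.2559 -0.0024  5.6672] 324.70434520496553 0.2387293577194214
w+side+scene B 315 [ 0.4391 -0.2552 -0.0017  5.6686] 324.78616868922876 0.20352651675542197
```

```bash
python3 -c "
from h import *
go(.629,.006,.17,175.2)
print(toplane(cam('wrist',np.load('w1.npy')),[192,158],.0)) "
```

```text
offset [-0.0075  0.0264  0.1616] twist [-0.    0.02  0.5 ]
[[ 0.6272943  -0.12464829  0.        ]]
```

```bash
python3 -m crank '[{"offset":[-0.0075,0.0264,0.05],"twist":[0,0,0.5]},{"offset":[-0.0075,0.0264,0.1],"twist":[0,0,0.5]},{"offset":[-0.0075,0.0264,0.14],"twist":[0,0,0.5]},{"offset":[-0.0075,0.0264,0.162],"twist":[0,0,0.5]},{"offset":[-0.0075,0.0264,0.162],"twist":[0,0,0.5]},{"offset":[-0.0075,0.0264,0.162],"twist":[0,0,0.5]}]' 1
python3 - <<'E'
from h import *
np.set_printoptions(precision=4,suppress=True)
T=pose();im=get_image("wrist");print(T[:3,3])
save("w2.png",cv2.resize(im,(800,600),interpolation=cv2.INTER_CUBIC))
w=(im,cam("wrist",T))
for th in(50,70):print(fit([w],-1,[.6288,.006,.048,3.057],False,th=th), fit([w],-1,[.6288,.006,.048,3.057],True,th=th))
E
```

```text
t: 3.78
tool_pos: [0.6305, 0.0051, 0.1717]
tool_rot: [0.133, 3.135, -0.0]
contact_force: [-0.3, 0.0, 0.9]
opening: 0.0855
grip_force: 0.0
[0.6305 0.0051 0.1717]
(array([0.6287, 0.0056, 0.048 , 3.056 ]), np.float64(0.4525981545448303)) (array([0.6296, 0.0053, 0.0453, 3.0537]), np.float64(0.4402143657207489))
(array([0.6286, 0.0057, 0.048 , 3.0562]), np.float64(0.1430632621049881)) (array([0.6293, 0.0055, 0.0465, 3.0556]), np.float64(0.14077644050121307))
```

View pics/w2.png

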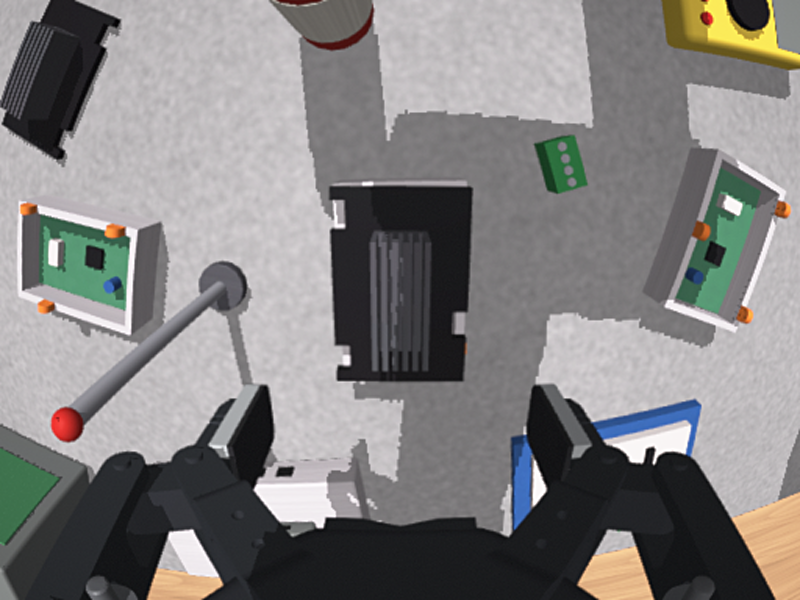

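Cover A is centred at (400,285) and its notches are confirmed. The fits agree within 1 mm, so I'm descending to grip.

```bash
python3 -c "
from h import *
go(.6287,.0056,.064,175.1)"
```

```text
offset [0.0025 0.0003 0.1081] twist [-0.    0.25  0.03]
```

```bash
python3 -m crank '[{"offset":[0.0025,0,0.04],"twist":[0,0.2,0]},{"offset":[0.0025,0,0.075],"twist":[0,0.2,0]},{"offset":[0.0025,0,0.095],"twist":[0,0.2,0]},{"offset":[0.0025,0,0.108],"twist":[0,0.2,0]},{"offset":[0.0025,0,0.108],"twist":[0,0.2,0]},{"offset":[0.0025,0,0.108],"twist":[0,0.2,0]}]' 1
python3 -m crank '[{"offset":[0,0,0],"twist":[0,0,0]},{"offset":[0,0,0],"twist":[0,0,0]},{"offset":[0,0,0],"twist":[0,0,0]},{"offset":[0,0,0],"twist":[0,0,0]},{"offset":[0,0,0],"twist":[0,0,0]},{"offset":[0,0,0],"twist":[0,0,0]},{"offset":[0,0,0],"twist":[0,0,0]},{"offset":[0,0,0],"twist":[0,0,0]}]' 0 60
```

```text
t: 4.58
tool_pos: [0.6279, 0.0054, 0.0629]
tool_rot: [-0.133, -3.138, 0.0]
contact_force: [-0.3, -0.6, 0.8]
opening: 0.0853
grip_force: 0.0
t: 5.58
tool_pos: [0.627, 0.0054, 0.0617]
tool_rot: [-0.133, -3.136, -0.0]
contact_force: [0.8, -0.3, 4.9]
opening: 0.0289
grip_force: 60.0
```

```bash
python3 -m crank '[{"offset":[0,0,-0.01],"twist":[0,0,0]},{"offset":[0,0,-0.03],"twist":[0,0,0]},{"offset":[0,0,-0.06],"twist":[0,0,0]},{"offset":[0,0,-0.1],"twist":[0,0,0]},{"offset":[0,0,-0.15],"twist":[0,0,0]},{"offset":[0,0,-0.2],"twist":[0,0,0]},{"offset":[0,0,-0.24],"twist":[0,0,0]},{"offset":[0,0,-0.25],"twist":[0,0,0]},{"offset":[0,0,-0.25],"twist":[0,0,0]},{"offset":[0,0,-0.25],"twist":[0,0,0]}]'
python3 - <<'E'
from h import *
np.set_printoptions(precision=4,suppress=True)
T=pose();im=get_image("wrist");cm=cam("wrist",T);print(T[:3,3])
save("w3.png",cv2.resize(im,(800,600),interpolation=cv2.INTER_CUBIC))
for c,a in orange(im):print(c.round(1),a,toplane(cm,c,.045)[0,:2])
for n in("scene","side"):
    im=get_image(n);cm=cam(n)
    for c,a in orange(im):
        p=toplane(cm,c,.045)[0,:2]
        if .55<p[0]<.72 and abs(p[1])<.1:print(n,p,a)
go(.5937,-.2371,.30,70.1)
E
```

```text
t: 6.82
tool_pos: [0.6265, 0.0056, 0.3082]
tool_rot: [-0.133, -3.13, -0.001]
contact_force: [-1.2, -0.5, -3.4]
opening: 0.0288
grip_force: 59.5
[0.6265 0.0056 0.3082]
[395.   13.6] 12 [0.4223 0.2262]
[396.8  24.1] 17 [0.4388 0.2272]
[398.2  35.8] 17 [0.4571 0.2274]
[502.5  80.1] 33 [0.5087 0.4473]
[480.  123.1] 34 [0.5871 0.3871]
[ 76.6 124.9] 37 [ 0.5446 -0.2648]
[282.8 125.8] 41 [0.5849 0.0465]
[440.5 125.1] 42 [0.5915 0.2983]
[507.5 128.3] 33 [0.5947 0.4632]
[124.1 135.7] 45 [ 0.5739 -0.1829]
[395.4 135.5] 52 [0.6065 0.2146]
[ 82.9 172.6] 37 [ 0.6208 -0.269 ]
[422.8 176.8] 38 [0.6735 0.2675]
scene [ 0.6486 -0.0275] 15
scene [0.5882 0.0501] 16
scene [0.675  0.0454] 16
side [ 0.6443 -0.0339] 11
offset [ 0.0123 -0.2445  0.0089] twist [ -0.38  -0.3  105.03]
```

View pics/w3.png

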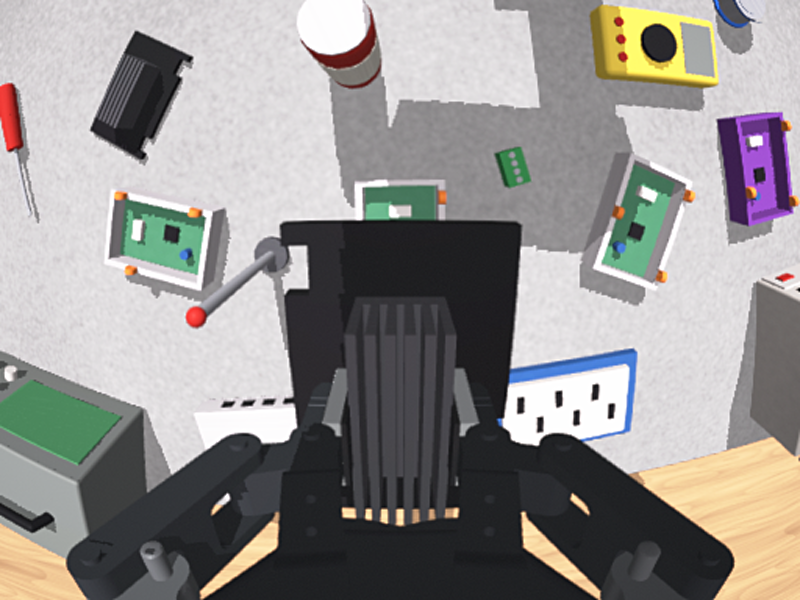

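Cover A is held square and base B is now free. I'll measure the held offset from the cover's near corners, at (285,222) and (520,222), and the notch.

```bash
python3 - <<'E'
from h import *
np.set_printoptions(precision=4,suppress=True)
s=np.array([512/800,384/600])
px=np.array([[284,222],[521,222],[308,245],[309,290]])*s
print(toplane(cam("wrist",np.eye(4)),px,.0057))
E
```

```text
[[ 0.0585 -0.0382  0.0057]
 [ 0.0586  0.04    0.0057]
 [ 0.0506 -0.0304  0.0057]
 [ 0.0351 -0.0308  0.0057]]
```

```bash
python3 -c "
from h import *
go(.5938,-.2351,.30,70.1)"; python3 -m crank '[{"offset":[0.002,-0.02,0],"twist":[-0.4,-0.3,10]},{"offset":[0.004,-0.05,0],"twist":[-0.4,-0.3,20]},{"offset":[0.006,-0.08,0],"twist":[-0.4,-0.3,30]},{"offset":[0.008,-0.11,0],"twist":[-0.4,-0.3,40]},{"offset":[0.01,-0.14,0],"twist":[-0.4,-0.3,50]},{"offset":[0.012,-0.17,0.0],"twist":[-0.4,-0.3,60]},{"offset":[0.012,-0.2,0.0],"twist":[-0.4,-0.3,70]},{"offset":[0.012,-0.22,0.0],"twist":[-0.4,-0.3,80]},{"offset":[0.012,-0.235,0],"twist":[-0.4,-0.3,90]},{"offset":[0.0122,-0.2425,0],"twist":[-0.4,-0.3,98]},{"offset":[0.0122,-0.2425,0],"twist":[-0.4,-0.3,103]},{"offset":[0.0122,-0.2425,0],"twist":[-0.4,-0.3,105]},{"offset":[0.0122,-0.2425,0],"twist":[-0.4,-0.3,105]},{"offset":[0.0122,-0.2425,0],"twist":[-0.4,-0.3,105]}]'; python3 -c "
from h import *
go(.5938,-.2351,.13,70.1)"
```

```text
offset [ 0.0124 -0.2425  0.0089] twist [ -0.38  -0.3  105.03]
t: 8.72
tool_pos: [0.5948, -0.235, 0.3111]
tool_rot: [2.569, 1.805, 0.005]
contact_force: [0.9, 0.4, -1.8]
opening: 0.0294
grip_force: 59.5
offset [-0.0007 -0.0016  0.1811] twist [ 0.2  -0.07  0.08]
```

```bash
python3 -m crank '[{"offset":[-0.0005,-0.001,0.05],"twist":[0.1,0,0]},{"offset":[-0.0005,-0.001,0.1],"twist":[0.1,0,0]},{"offset":[-0.0005,-0.001,0.14],"twist":[0.1,0,0]},{"offset":[-0.0005,-0.001,0.17],"twist":[0.1,0,0]},{"offset":[-0.0005,-0.001,0.18],"twist":[0.1,0,0]},{"offset":[-0.0005,-0.001,0.18],"twist":[0.1,0,0]},{"offset":[-0.0005,-0.001,0.18],"twist":[0.1,0,0]}]'; python3 - <<'E'
from h import *
np.set_printoptions(precision=4,suppress=True)
T=pose();im=get_image("wrist");cm=cam("wrist",T);print(T[:3,3])
for c,a in orange(im,15):
    p=toplane(cm,c,.045)[0,:2]
    print(c.round(1),a,p)
v=[]
for n in("scene","side"):
    im2=get_image(n);cm=cam(n);v.append((im2,cm))
    for c,a in orange(im2):
        p=toplane(cm,c,.045)[0,:2]
        if .5<p[0]<.72 and -.32<p[1]<.1:print(n,p,a)
a=cv2.resize(im,(400,300),interpolation=cv2.INTER_AREA);b=cv2.resize(v[1][0][170:320,230:430],(400,300),interpolation=cv2.INTER_CUBIC)
save("p4.png",np.hstack([a,b]))
go(.5938,-.2351,.075,70.1)
E
```

```text
t: 9.6
tool_pos: [0.5957, -0.2359, 0.1337]
tool_rot: [2.568, 1.803, 0.006]
contact_force: [-0.3, 0.4, -2.6]
opening: 0.0292
grip_force: 59.7
[ 0.5957 -0.2359  0.1337]
scene [ 0.6234 -0.2622] 5
scene [ 0.5758 -0.1791] 7
scene [ 0.6486 -0.0275] 15
scene [0.5882 0.0501] 16
scene [0.6751 0.045 ] 17
side [0.5848 0.0412] 8
side [ 0.6442 -0.0376] 8
side [ 0.5733 -0.1883] 15
side [ 0.6196 -0.2747] 12
side [ 0.5439 -0.2708] 16
offset [ 0.0001 -0.002   0.0582] twist [ 0.29 -0.04  0.04]
```

View pics/p4.png

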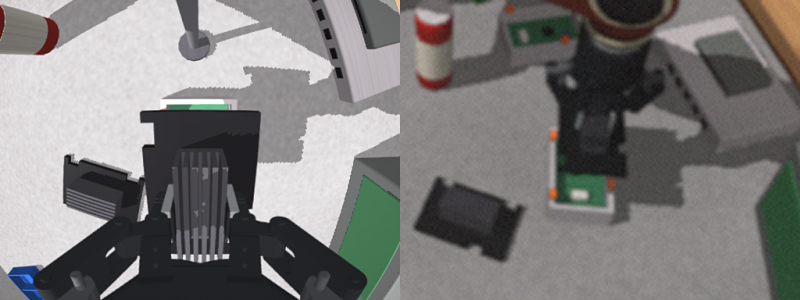

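The cover hangs over base A the right way round. I'm descending to just above the tabs with a -2 mm correction in tool y.

```bash
python3 -m crank '[{"offset":[0,-0.002,0.02],"twist":[0.3,0,0]},{"offset":[0,-0.002,0.04],"twist":[0.3,0,0]},{"offset":[0,-0.002,0.055],"twist":[0.3,0,0]},{"offset":[0,-0.002,0.058],"twist":[0.3,0,0]},{"offset":[0,-0.002,0.058],"twist":[0.3,0,0]},{"offset":[0,-0.002,0.058],"twist":[0.3,0,0]},{"offset":[0,-0.002,0.058],"twist":[0.3,0,0]}]'; python3 - <<'E'
from h import *
np.set_printoptions(precision=4,suppress=True)
o=get_obs();print(o["tool_pos"])
for n in("scene","side"):
    im2=get_image(n);cm=cam(n)
    for c,a in orange(im2):
        p=toplane(cm,c,.045)[0,:2]
        if .5<p[0]<.72 and -.32<p[1]<-.1:print(n,p,a)
go(.5938,-.2351,.0497,70.1)
E
```

```text
t: 10.62
tool_pos: [0.5933, -0.235, 0.0743]
tool_rot: [-2.57, -1.804, 0.0]
contact_force: [0.2, -0.5, -2.3]
opening: 0.0288
grip_force: 59.7
[ 0.5933 -0.235   0.0743]
scene [ 0.5755 -0.1781] 6
offset [-0.0001  0.0008  0.0243] twist [-0.11 -0.06  0.04]
```

```bash
python3 -m crank '[{"offset":[0,0.0005,0.004],"twist":[-0.1,0,0]},{"offset":[0,0.0005,0.008],"twist":[-0.1,0,0]},{"offset":[0,0.0005,0.011],"twist":[-0.1,0,0]},{"offset":[0,0.0005,0.014],"twist":[-0.1,0,0]},{"offset":[0,0.0005,0.014],"twist":[-0.1,0,0]}]';python3 -m crank '[{"offset":[0,0,0.002],"twist":[0,0,0]},{"offset":[0,0,0.004],"twist":[0,0,0]},{"offset":[0,0,0.004],"twist":[0,0,0]}]'
```

```text
t: 11.35
tool_pos: [0.5929, -0.2346, 0.0588]
tool_rot: [-2.569, -1.803, 0.0]
contact_force: [-0.0, 1.1, -2.2]
opening: 0.0294
grip_force: 59.7
t: 11.72
tool_pos: [0.593, -0.2347, 0.0551]
tool_rot: [-2.57, -1.804, 0.0]
contact_force: [0.8, 0.5, -2.3]
opening: 0.0288
grip_force: 59.7
```

The cover is about 7 mm down over the tabs with no contact force. Continuing.

```bash
python3 -m crank '[{"offset":[0,0,0.0015],"twist":[0,0,0]},{"offset":[0,0,0.003],"twist":[0,0,0]},{"offset":[0,0,0.004],"twist":[0,0,0]},{"offset":[0,0,0.004],"twist":[0,0,0]}]';python3 -m crank '[{"offset":[0,0,0.001],"twist":[0,0,0]},{"offset":[0,0,0.001],"twist":[0,0,0]}]'
```

```text
t: 12.22
tool_pos: [0.5931, -0.2347, 0.0512]
tool_rot: [-2.57, -1.804, -0.0]
contact_force: [-0.9, 0.6, -3.5]
opening: 0.029
grip_force: 59.7
t: 12.48
tool_pos: [0.5931, -0.2348, 0.0502]
tool_rot: [-2.57, -1.804, -0.0]
contact_force: [0.3, -0.3, -2.0]
opening: 0.029
grip_force: 59.8
```

```bash
python3 -m crank '[{"offset":[0,0,0.001],"twist":[0,0,0]},{"offset":[0,0,0.001],"twist":[0,0,0]}]';python3 -m crank '[{"offset":[0,0,0.0007],"twist":[0,0,0]},{"offset":[0,0,0.0007],"twist":[0,0,0]}]'
```

```text
t: 12.72
tool_pos: [0.5933, -0.2349, 0.0499]
tool_rot: [-2.57, -1.804, -0.0]
contact_force: [-3.0, 0.8, 1.4]
opening: 0.0289
grip_force: 60.1
t: 12.98
tool_pos: [0.5933, -0.2349, 0.0499]
tool_rot: [-2.57, -1.804, -0.0]
contact_force: [-4.6, 0.9, 5.3]
opening: 0.029
grip_force: 60.8
```

It made contact at TCP z = 0.0499, where the height budget puts fully home. Letting go and rising.

```bash
python3 -m crank '[{"offset":[0,0,0],"twist":[0,0,0]},{"offset":[0,0,0],"twist":[0,0,0]},{"offset":[0,0,0],"twist":[0,0,0]},{"offset":[0,0,0],"twist":[0,0,0]},{"offset":[0,0,0],"twist":[0,0,0]},{"offset":[0,0,-0.02],"twist":[0,0,0]},{"offset":[0,0,-0.05],"twist":[0,0,0]},{"offset":[0,0,-0.1],"twist":[0,0,0]},{"offset":[0,0,-0.15],"twist":[0,0,0]},{"offset":[0,0,-0.2],"twist":[0,0,0]},{"offset":[0,0,-0.24],"twist":[0,0,0]},{"offset":[0,0,-0.24],"twist":[0,0,0]}]' 1;python3 - <<'E'
from h import *
np.set_printoptions(precision=4,suppress=True)
T=pose();im=get_image("wrist");print(T[:3,3]);w=(im,cam("wrist",T))
for c,a in orange(im):
    p=toplane(w[1],c,.046)[0,:2];print(c,a,p)
print(fit([w],-1,[.5937,-.237,.036,np.radians(70.1)],False,th=70))
print(fit([w],-1,[.5937,-.237,.036,np.radians(70.1)],True,th=70))
save("w5.png",cv2.resize(im,(800,600),interpolation=cv2.INTER_CUBIC))
E
```

```text
t: 14.48
tool_pos: [0.5952, -0.2361, 0.2961]
tool_rot: [2.564, 1.8, 0.008]
contact_force: [0.0, 0.3, -0.2]
opening: 0.0854
grip_force: 0.0
[ 0.5952 -0.2361  0.2961]
[237.8421   3.3684] 38 [ 0.6464 -0.0313]
[27.55 16.85] 20 [0.3365 0.1216]
[225.9545 127.0909] 44 [ 0.5743 -0.1841]
[280.6304 174.587 ] 46 [ 0.6213 -0.2705]
[227.3333 190.3333] 45 [ 0.5444 -0.2666]
(array([ 0.5923, -0.237 ,  0.036 ,  1.2245]), np.float64(0.2216745764017105))
(array([ 0.592 , -0.2372,  0.031 ,  1.2224]), np.float64(0.2048446536064148))
```

View pics/w5.png

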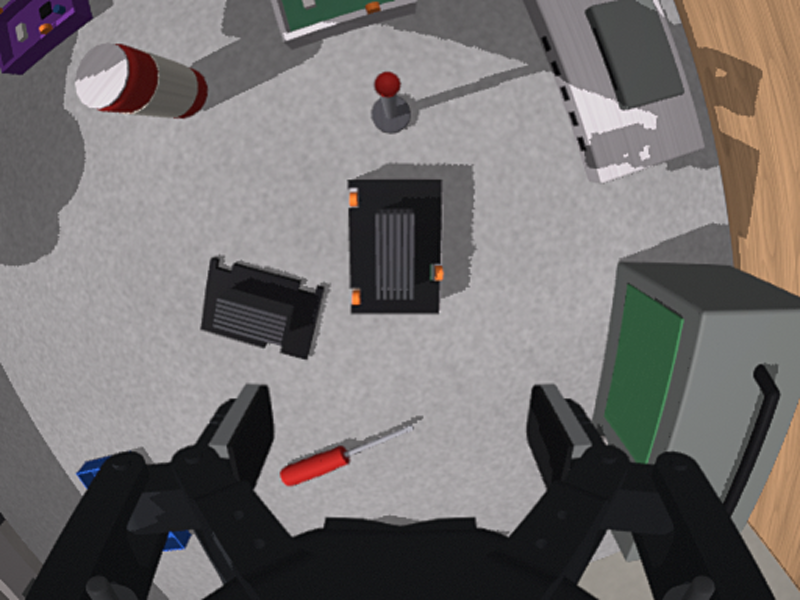

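Cover A sits home at (395,247), with all three tabs through their notches. Cover B is at (262,307). Now one look straight at base B.

```bash
python3 - <<'E'
from h import *
np.set_printoptions(precision=4,suppress=True)
w=(cv2.resize(cv2.imread("pics/w5.png")[:,:,::-1],(512,384),interpolation=cv2.INTER_AREA),cam("wrist",pose()))
print(fit([w],1,[.439,-.2553,0,np.radians(-35.2)],False,th=70),fit([w],1,[.439,-.2553,0,np.radians(-35.2)],True,th=70))
go(.63,.01,.28,175)
E
```

```text
(array([ 0.4372, -0.2529,  0.    , -0.6198]), np.float64(0.19939130544662476)) (array([ 0.4354, -0.2535, -0.0048, -0.6263]), np.float64(0.1815434843301773))
offset [ 0.2431 -0.0499  0.0125] twist [   0.2     0.24 -104.86]
```

```bash
python3 -m crank '[{"offset":[0.04,-0.01,0],"twist":[0,0,-10]},{"offset":[0.07,-0.02,0],"twist":[0,0,-20]},{"offset":[0.1,-0.03,0],"twist":[0,0,-30]},{"offset":[0.13,-0.04,0],"twist":[0,0,-40]},{"offset":[0.16,-0.05,0],"twist":[0,0,-50]},{"offset":[0.19,-0.05,0.0],"twist":[0,0,-60]},{"offset":[0.22,-0.05,0.0],"twist":[0,0,-70]},{"offset":[0.243,-0.05,0.012],"twist":[0,0,-80]},{"offset":[0.243,-0.05,0.012],"twist":[0.2,0.2,-90]},{"offset":[0.243,-0.05,0.012],"twist":[0.2,0.2,-100]},{"offset":[0.243,-0.05,0.012],"twist":[0.2,0.2,-105]},{"offset":[0.243,-0.05,0.012],"twist":[0.2,0.2,-105]},{"offset":[0.243,-0.05,0.012],"twist":[0.2,0.2,-105]}]';python3 - <<'E'
from h import *
np.set_printoptions(precision=4,suppress=True)
T=pose();im=get_image("wrist");print(T[:3,3]);w=(im,cam("wrist",T));L=[]
for c,a in orange(im):
    p=toplane(w[1],c,.046)[0,:2]
    if .56<p[0]<.7 and abs(p[1])<.09:print(c,a,p);L.append(p)
L=np.array(L)
s=L[np.argmin(L[:,1])];q=L[L[:,1]>0];q=q[np.argsort(q[:,0])]
c,a,e=fitbase([q[0],q[1],s],22);print(c,a,e)
print(fit([w],1,[.438,-.2545,0,np.radians(-35.5)],False,th=70))
go(.438,-.2545,.15,144.6)
E
```

```text
t: 16.15
tool_pos: [0.6285, 0.0104, 0.2761]
tool_rot: [-0.135, -3.132, -0.004]
contact_force: [0.1, -0.0, -0.4]
opening: 0.0854
grip_force: 0.0
[0.6285 0.0104 0.2761]
[280.5714 126.102 ] 49 [0.5845 0.0462]
[224.5926 177.5   ] 54 [ 0.645  -0.0311]
[280.907  192.1628] 43 [0.6714 0.0409]
[0.6255 0.0068] -3.587721965266259 [0.0006 0.0004 0.0004]
(array([ 0.4386, -0.2548,  0.    , -0.6196]), np.float64(0.15754151344299316))
offset [ 0.1663 -0.2806  0.1268] twist [ 0.02 -0.38 30.47]
```

```bash
python3 -m crank '[{"offset":[0.03,-0.05,0],"twist":[0,0,8]},{"offset":[0.06,-0.1,0],"twist":[0,0,16]},{"offset":[0.09,-0.15,0],"twist":[0,0,24]},{"offset":[0.12,-0.2,0],"twist":[0,0,30.5]},{"offset":[0.15,-0.25,0],"twist":[0,-0.4,30.5]},{"offset":[0.166,-0.2805,0.03],"twist":[0,-0.4,30.5]},{"offset":[0.166,-0.2805,0.08],"twist":[0,-0.4,30.5]},{"offset":[0.166,-0.2805,0.12],"twist":[0,-0.4,30.5]},{"offset":[0.166,-0.2805,0.127],"twist":[0,-0.4,30.5]},{"offset":[0.166,-0.2805,0.127],"twist":[0,-0.4,30.5]},{"offset":[0.166,-0.2805,0.127],"twist":[0,-0.4,30.5]}]';python3 - <<'E'
from h import *
np.set_printoptions(precision=4,suppress=True)
T=pose();im=get_image("wrist");print(T[:3,3]);w=(im,cam("wrist",T))
for z in(False,True):print(fit([w],1,[.438,-.2545,0,np.radians(-35.5)],z,th=70))
sv=[im]
for n in("scene","side"):
    im2=get_image(n);cm=cam(n);sv.append(im2)
    for c,a in orange(im2):
        p=toplane(cm,c,.043)[0,:2]
        if .5<p[0]<.72 and abs(p[1])<.32:print(n,c,p,a)
save("p6.png",np.hstack([cv2.resize(sv[0],(400,300)),cv2.resize(sv[1][150:270,150:310],(400,300),interpolation=cv2.INTER_CUBIC)]))
go(.438,-.2548,.016,144.5)
E
```

```text
t: 17.58
tool_pos: [0.4404, -0.2555, 0.1528]
tool_rot: [0.952, 2.988, -0.002]
contact_force: [-0.0, 0.6, 0.2]
opening: 0.0857
grip_force: 0.0
[ 0.4404 -0.2555  0.1528]
(array([ 0.4388, -0.2546,  0.    , -0.6205]), np.float64(0.22646686434745789))
(array([ 0.4394, -0.2549, -0.0032, -0.6239]), np.float64(0.22959758341312408))
scene [191.875 166.125] [ 0.5443 -0.2671] 8
scene [170.4 173.2] [ 0.6203 -0.2696] 5
scene [195.0909 182.3636] [ 0.5742 -0.184 ] 11
scene [196.4667 219.8667] [ 0.6478 -0.0294] 15
scene [228.8 228.2] [0.5872 0.0488] 15
scene [199.8889 239.1111] [0.6738 0.0422] 18
scene [255.75 272.05] [0.6081 0.2173] 20
scene [280.5455 292.5909] [0.5921 0.3006] 22
scene [244.6957 299.3043] [0.6739 0.2701] 23
side [289.7143 123.    ] [0.6734 0.2652] 7
side [312.  170.2] [0.672  0.0391] 10
side [312.4286 190.    ] [ 0.6461 -0.0358] 7
side [306.125 237.   ] [ 0.5737 -0.1857] 16
side [335.2857 261.    ] [ 0.6215 -0.2723] 7
side [306.1176 266.1765] [ 0.5446 -0.268 ] 17
offset [ 0.0024 -0.0009  0.1361] twist [0.04 0.24 0.15]
```

View pics/p6.png

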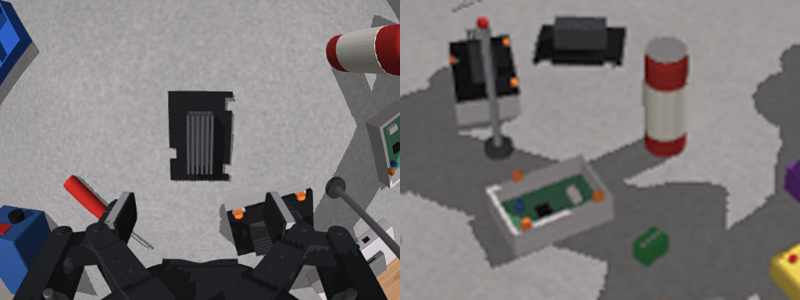

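Views agree: cover B sits at (.4385,-.2547), yaw -35.6°, with its notch pair on the +y edge. Descending to grip it.

```bash
python3 -m crank '[{"offset":[0.002,-0.001,0.05],"twist":[0,0.2,0.2]},{"offset":[0.002,-0.001,0.09],"twist":[0,0.2,0.2]},{"offset":[0.002,-0.001,0.115],"twist":[0,0.2,0.2]},{"offset":[0.002,-0.001,0.13],"twist":[0,0.2,0.2]},{"offset":[0.002,-0.001,0.136],"twist":[0,0.2,0.2]},{"offset":[0.002,-0.001,0.136],"twist":[0,0.2,0.2]},{"offset":[0.002,-0.001,0.136],"twist":[0,0.2,0.2]}]'
python3 -m crank '[{"offset":[0,0,0],"twist":[0,0,0]},{"offset":[0,0,0],"twist":[0,0,0]},{"offset":[0,0,0],"twist":[0,0,0]},{"offset":[0,0,0],"twist":[0,0,0]},{"offset":[0,0,0],"twist":[0,0,0]},{"offset":[0,0,0],"twist":[0,0,0]},{"offset":[0,0,0],"twist":[0,0,0]},{"offset":[0,0,0],"twist":[0,0,0]}]' 0 60
```

```text
t: 18.6
tool_pos: [0.4379, -0.255, 0.0155]
tool_rot: [0.959, 2.991, 0.001]
contact_force: [0.4, 0.4, 0.3]
opening: 0.0852
grip_force: 0.0
t: 19.6
tool_pos: [0.4374, -0.2546, 0.0147]
tool_rot: [-0.959, -2.99, -0.002]
contact_force: [0.5, 0.5, 4.0]
opening: 0.0289
grip_force: 61.4
```

```bash
python3 -m crank '[{"offset":[0,0,-0.01],"twist":[0,0,0]},{"offset":[0,0,-0.03],"twist":[0,0,0]},{"offset":[0,0,-0.06],"twist":[0,0,0]},{"offset":[0,0,-0.1],"twist":[0,0,0]},{"offset":[0,0,-0.15],"twist":[0,0,0]},{"offset":[0,0,-0.2],"twist":[0,0,0]},{"offset":[0,0,-0.25],"twist":[0,0,0]},{"offset":[0,0,-0.28],"twist":[0,0,0]},{"offset":[0,0,-0.285],"twist":[0,0,0]},{"offset":[0,0,-0.285],"twist":[0,0,0]}]'
python3 - <<'E'
from h import *
np.set_printoptions(precision=4,suppress=True)
T=pose();im=get_image("wrist");m=im.max(2);cm=cam("wrist",np.eye(4));print(T[:3,3])
for c in(215,240,260,280,300):
    col=m[100:200,c]<65;r=100+np.argmax(col);print(c,r,toplane(cm,[c,r-.5],.0067)[0,:2])
for r in(150,158,166,174,182):
    row=m[r]<65;l=np.where(~row[:258])[0].max()+.5;h=258+np.argmax(~row[258:])-.5;print(r,l,h,toplane(cm,[[l,r],[h,r]],.0067)[:,:2].ravel())
save("w7.png",im)
go(.6264,.007,.30,176.4)
E
```

```text
t: 20.85
tool_pos: [0.4368, -0.2545, 0.2973]
tool_rot: [-0.958, -2.987, -0.004]
contact_force: [0.5, -0.1, -2.7]
opening: 0.0289
grip_force: 60.6
[ 0.4368 -0.2545  0.2973]
215 140 [ 0.0592 -0.021 ]
240 140 [ 0.0591 -0.0082]
260 140 [0.0591 0.0019]
280 140 [0.0592 0.0121]
300 140 [0.0593 0.0224]
150 179.5 332.5 [ 0.0541 -0.04    0.0542  0.0398]
158 180.5 314.5 [ 0.0498 -0.0397  0.0497  0.0304]
166 180.5 314.5 [ 0.0455 -0.04    0.0455  0.0306]
174 181.5 314.5 [ 0.0412 -0.0397  0.0411  0.0308]
182 181.5 313.5 [ 0.0367 -0.04    0.0367  0.0305]
offset [-0.0024  0.323  -0.0032] twist [  0.17  -0.36 -31.97]
```

```bash
python3 -m crank '[{"offset":[0,0.03,0],"twist":[0,0,-8]},{"offset":[0,0.07,0],"twist":[0,0,-16]},{"offset":[0,0.12,0],"twist":[0,0,-24]},{"offset":[0,0.17,0],"twist":[0,0,-32]},{"offset":[-0.002,0.22,0],"twist":[0.2,-0.4,-32]},{"offset":[-0.002,0.27,0],"twist":[0.2,-0.4,-32]},{"offset":[-0.002,0.305,0],"twist":[0.2,-0.4,-32]},{"offset":[-0.002,0.3225,0],"twist":[0.2,-0.4,-32]},{"offset":[-0.002,0.3225,0],"twist":[0.2,-0.4,-32]},{"offset":[-0.002,0.3225,0],"twist":[0.2,-0.4,-32]}]'; python3 -c "
from h import *
go(.6256,.007,.13,176.4)"
```

```text
t: 22.15
tool_pos: [0.626, 0.0053, 0.2988]
tool_rot: [0.099, 3.138, -0.006]
contact_force: [0.1, 0.2, -2.6]
opening: 0.029
grip_force: 60.7
offset [0.0009 0.0023 0.1688] twist [-0.22  0.15 -0.02]
```

```bash
python3 -m crank '[{"offset":[0.0005,0.002,0.05],"twist":[-0.2,0.1,0]},{"offset":[0.0005,0.002,0.1],"twist":[-0.2,0.1,0]},{"offset":[0.0005,0.002,0.14],"twist":[-0.2,0.1,0]},{"offset":[0.0005,0.002,0.165],"twist":[-0.2,0.1,0]},{"offset":[0.0005,0.002,0.169],"twist":[-0.2,0.1,0]},{"offset":[0.0005,0.002,0.169],"twist":[-0.2,0.1,0]},{"offset":[0.0005,0.002,0.169],"twist":[-0.2,0.1,0]}]'; python3 - <<'E'
from h import *
np.set_printoptions(precision=4,suppress=True)
print(get_obs()["tool_pos"])
T=pose();im2=get_image("wrist");cm=cam("wrist",T)
for n in("wrist","scene","side"):
    if n!="wrist":im2=get_image(n);cm=cam(n)
    for c,a in orange(im2):
        p=toplane(cm,c,.044)[0,:2]
        if .5<p[0]<.72 and abs(p[1])<.1:print(n,c,p,a)
go(.6256,.007,.076,176.4)
E
```

```text
t: 23.02
tool_pos: [0.6282, 0.0072, 0.1329]
tool_rot: [0.098, 3.134, -0.0]
contact_force: [0.2, -0.1, -3.8]
opening: 0.0291
grip_force: 60.6
[0.6282 0.0072 0.1329]
wrist [300.9091 137.0455] [0.5809 0.0459] 44
scene [196.4667 219.8667] [ 0.6482 -0.0285] 15
scene [228.6875 228.125 ] [0.5878 0.0493] 16
scene [199.8889 239.2778] [0.6745 0.0437] 18
side [311.7273 189.1818] [ 0.6447 -0.0332] 11
offset [ 0.0024 -0.0007  0.0561] twist [0.01 0.27 0.03]
```

```bash
python3 -m crank '[{"offset":[0.002,-0.0005,0.02],"twist":[0,0.2,0]},{"offset":[0.002,-0.0005,0.04],"twist":[0,0.2,0]},{"offset":[0.002,-0.0005,0.053],"twist":[0,0.2,0]},{"offset":[0.002,-0.0005,0.056],"twist":[0,0.2,0]},{"offset":[0.002,-0.0005,0.056],"twist":[0,0.2,0]},{"offset":[0.002,-0.0005,0.056],"twist":[0,0.2,0]},{"offset":[0.002,-0.0005,0.056],"twist":[0,0.2,0]}]'; python3 - <<'E'
from h import *
print(get_obs()["tool_pos"].round(4))
go(.6256,.007,.0507,176.4)
im=get_image("scene");save("p8.png",cv2.resize(im[170:290,140:300],(800,600),interpolation=cv2.INTER_CUBIC))
E
```

```text
t: 24.05
tool_pos: [0.6257, 0.0073, 0.0755]
tool_rot: [0.098, 3.14, 0.0]
contact_force: [-0.1, -0.9, -3.3]
opening: 0.0292
grip_force: 60.6
[0.6257 0.0073 0.0755]
offset [ 0.0001 -0.0003  0.0248] twist [0.01 0.03 0.04]
```

View pics/p8.png

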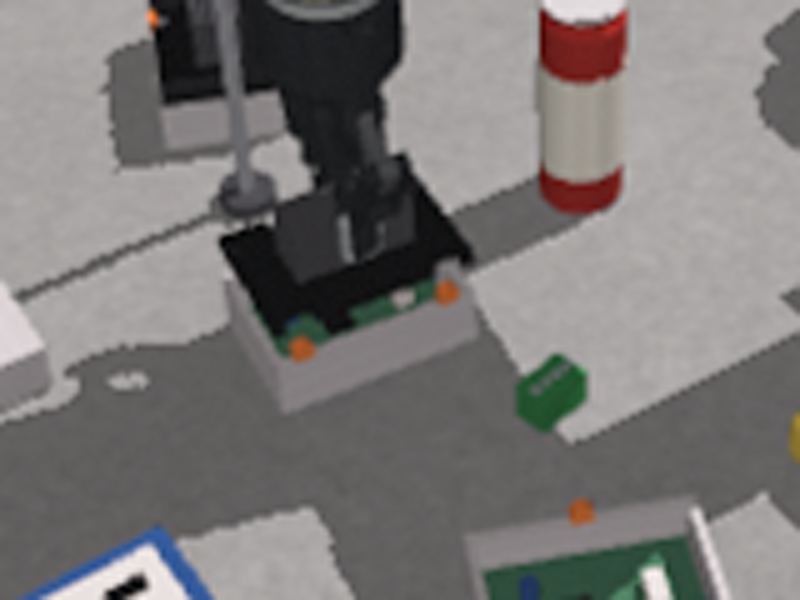

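The cover hangs squarely just above base B, with the tabs at (300,348) and (447,292). Lowering in small steps.

```bash
python3 -m crank '[{"offset":[0,0,0.004],"twist":[0,0,0]},{"offset":[0,0,0.008],"twist":[0,0,0]},{"offset":[0,0,0.011],"twist":[0,0,0]},{"offset":[0,0,0.012],"twist":[0,0,0]}]';python3 -m crank '[{"offset":[0,0,0.0015],"twist":[0,0,0]},{"offset":[0,0,0.003],"twist":[0,0,0]},{"offset":[0,0,0.003],"twist":[0,0,0]}]'
python3 -m crank '[{"offset":[0,0,0.0015],"twist":[0,0,0]},{"offset":[0,0,0.003],"twist":[0,0,0]},{"offset":[0,0,0.003],"twist":[0,0,0]}]'
```

```text
t: 24.6
tool_pos: [0.6247, 0.0074, 0.062]
tool_rot: [-0.098, -3.138, -0.001]
contact_force: [0.7, 0.1, -3.0]
opening: 0.0296
grip_force: 60.6
t: 24.98
tool_pos: [0.625, 0.0073, 0.0595]
tool_rot: [-0.098, -3.139, -0.0]
contact_force: [0.8, -0.0, -2.1]
opening: 0.0293
grip_force: 60.6
t: 25.35
tool_pos: [0.6249, 0.0074, 0.0563]
tool_rot: [-0.098, -3.139, -0.001]
contact_force: [-0.5, 0.2, -2.9]
opening: 0.0289
grip_force: 60.6
```

```bash
python3 -m crank '[{"offset":[0,0,0.0015],"twist":[0,0,0]},{"offset":[0,0,0.003],"twist":[0,0,0]},{"offset":[0,0,0.004],"twist":[0,0,0]},{"offset":[0,0,0.004],"twist":[0,0,0]}]';python3 -m crank '[{"offset":[0,0,0.001],"twist":[0,0,0]},{"offset":[0,0,0.001],"twist":[0,0,0]}]';python3 -m crank '[{"offset":[0,0,0.001],"twist":[0,0,0]},{"offset":[0,0,0.001],"twist":[0,0,0]}]'
```

```text
t: 25.85
tool_pos: [0.6249, 0.0074, 0.0524]
tool_rot: [-0.098, -3.139, -0.001]
contact_force: [0.1, 0.5, -3.5]
opening: 0.0287
grip_force: 60.6
t: 26.1
tool_pos: [0.625, 0.0073, 0.0515]
tool_rot: [-0.098, -3.139, -0.0]
contact_force: [0.2, -0.4, -2.9]
opening: 0.0292
grip_force: 60.6
t: 26.35
tool_pos: [0.6252, 0.0073, 0.0508]
tool_rot: [-0.098, -3.139, -0.001]
contact_force: [-1.2, -0.2, -2.1]
opening: 0.0289
grip_force: 60.7
```

```bash
python3 -m crank '[{"offset":[0,0,0.0008],"twist":[0,0,0]},{"offset":[0,0,0.0008],"twist":[0,0,0]}]'
python3 -m crank '[{"offset":[0,0,0],"twist":[0,0,0]},{"offset":[0,0,0],"twist":[0,0,0]},{"offset":[0,0,0],"twist":[0,0,0]},{"offset":[0,0,0],"twist":[0,0,0]},{"offset":[0,0,0],"twist":[0,0,0]},{"offset":[0,0,-0.02],"twist":[0,0,0]},{"offset":[0,0,-0.05],"twist":[0,0,0]},{"offset":[0,0,-0.1],"twist":[0,0,0]},{"offset":[0,0,-0.15],"twist":[0,0,0]},{"offset":[0,0,-0.2],"twist":[0,0,0]},{"offset":[0,0,-0.22],"twist":[0,0,0]},{"offset":[0,0,-0.22],"twist":[0,0,0]}]' 1;python3 - <<'E'
from h import *
np.set_printoptions(precision=4,suppress=True)
T=pose();im=get_image("wrist");w=(im,cam("wrist",T))
for c,a in orange(im):
    p=toplane(w[1],c,.046)[0,:2]
    if .5<p[0]<.72 and -.3<p[1]<.1:print(c,a,p)
print(fit([w],1,[.6256,.007,.036,np.radians(-3.6)],False,th=70),fit([w],1,[.6256,.007,.036,np.radians(-3.6)],True,th=70))
save("w9.png",cv2.resize(im,(800,600),interpolation=cv2.INTER_CUBIC))
E
```

```text
t: 26.6
tool_pos: [0.6252, 0.0073, 0.0508]
tool_rot: [-0.098, -3.139, -0.0]
contact_force: [-4.7, 0.1, 4.9]
opening: 0.029
grip_force: 61.7
t: 28.1
tool_pos: [0.626, 0.0072, 0.2722]
tool_rot: [0.098, 3.137, -0.0]
contact_force: [0.5, 0.8, -0.8]
opening: 0.0855
grip_force: 0.0
[ 62.     121.5122] 41 [ 0.5437 -0.2654]
[284.6  127.26] 50 [0.5847 0.0459]
[111.8333 134.2407] 54 [ 0.5733 -0.1832]
[ 68.8409 172.8864] 44 [ 0.6202 -0.2688]
[226.7358 177.4151] 53 [ 0.6449 -0.0313]
[282.9592 193.5918] 49 [0.6714 0.0405]
(array([ 0.6267,  0.0075,  0.036 , -0.0589]), np.float64(0.1900027096271515)) (array([ 0.6271,  0.0074,  0.034 , -0.0601]), np.float64(0.18482142686843872))
```

View pics/w9.png

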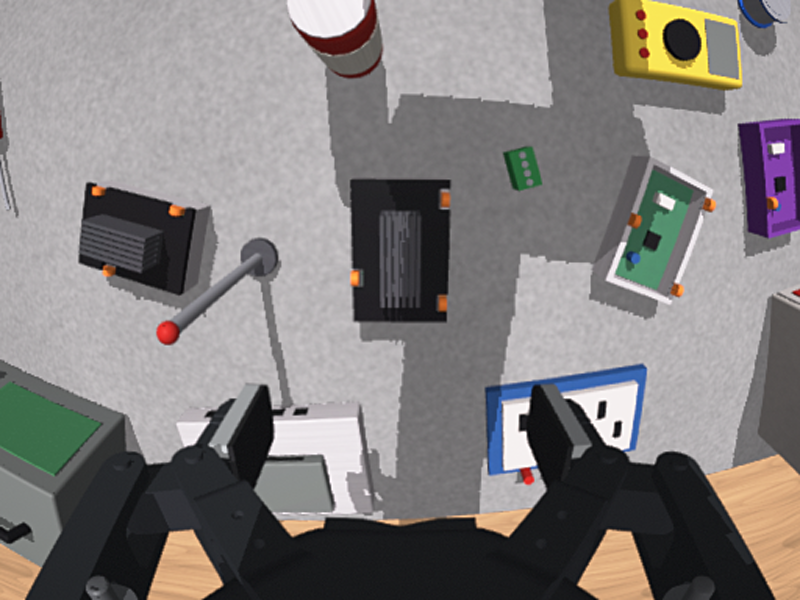

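Both covers are home with every tab up through a notch: B at (400,250) and A at (138,238). C is still open and the gripper is clear, so I'm handing in.

```bash
python3 -c "
from station import *
print(finish_job())"
```

```text
the job is handed in; nothing more can be done
None
```

I put cover A on base A and cover B on base B, each set down gently and fully home with all tabs through their notches; base C stays open, and I handed the job in at about 28 s (the hand-in returned no verdict).

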